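# Hold the measuring probe in a beaker through its guide plate

### The job

Take the measuring probe out of its storage block and lower its stem, upright, through the hole in the guide plate of the measuring stand into the beaker, without the probe ever touching the stand, the hole's wall or the beaker. Finish while still holding it: keep it steady and upright in the gripper, centred in the hole, with its tip about halfway down the beaker. Leave the two bottles and the flask near the work alone.

Things in the scene. Friction and masses are not known exactly. Their poses are not given: they have to be found in the camera images.
- probe: Loose measuring probe, 165 mm long, about 90 g: brown glass stem 12 mm in diameter and 110 mm long, above it a square grey grip 24 x 24 x 45 mm (110 to 155 mm above the tip), then a black stub 10 mm across and high. Origin at the centre of the stem's flat lower end, z up to the grip, x and y square to the grip's sides. Starts upright in the storage block's middle well, turned at random.
- probe_tip (a point): Centre of the stem's flat lower end, the probe's origin; axes as the probe's.
- probe_mid (a point): Point on the stem's axis 50 mm above the tip.
- probe_grip (a point): Centre of the square grip, on the axis 132.5 mm above the tip (the grip reaches 22.5 mm above and below it); axes as the probe's, square to the grip's faces.
- block: White plastic storage block, fixed to the bench, 80 x 80 x 50 mm high. Origin at the centre of its underside. Its middle well is a round hole 15 mm in diameter and 42 mm deep (well floor 8 mm above the bench), open at the top; the probe stands on its floor. Two narrower holes (9 mm) beside it are empty.
- stand: Measuring stand, fixed, one rigid piece: grey stirrer 150 x 150 mm with a dark round top 30 mm above the bench, with a glass beaker on it and a metal guide plate over the beaker, carried by a 22 mm wide bar from a 15 mm steel post 100 mm along the stand's +y from the beaker's axis. Nothing rises above 127 mm. Origin on the bench under the beaker's axis, z up.
- guide (a point): Centre of the guide hole at the plate's top face, 124 mm above the bench, z up; axes as the stand's. The hole is round, 26 mm in diameter, upright, right through the middle of the 70 x 70 x 16 mm plate (underside 108 mm above the bench). The beaker's axis lies straight below.
- beaker_floor (a point): Centre of the beaker's inner floor, 35 mm above the bench, straight below the guide hole. The beaker is 64 mm in diameter outside, wall 2 mm, rim 100 mm above the bench; inside it is 65 mm deep, so halfway down is 32.5 mm above this point.
- reagent_bottle: Bystander: loose amber bottle with a blue cap, 68 mm in diameter, 130 mm high, beyond the work. Origin at the centre of its underside.
- flask: Bystander: loose long-necked glass flask, 70 mm in diameter, 170 mm high, to the left. Origin at the centre of its underside.
- dropper_bottle: Bystander: loose small amber bottle with a dropper top, 44 mm in diameter, 104 mm high, to the right. Origin at the centre of its underside.
Things that resemble listed ones, but are neither listed nor needed, are in the scene too. What is shaped like the probe but red is not meant.

How it is judged (in metres and radians):
On the way, in this order (a step that is already met when the one before it is completed fails the run):
1. the probe is lifted clear of the storage block, its tip above the block's top (height (world z) of probe_tip above 0.055 m and contact force between the fingers and probe above 0.5 N), for 0.1 s.
2. the probe's tip enters the guide hole from above (z of probe_tip in the frame of guide between -0.035 and 0 m and horizontal distance between probe_tip and guide below 0.0075 m and angle between probe's own z axis and vertical below 0.15 rad), for 0.05 s.
At the end, for the whole second after the job is handed in: Gripper holds the probe (over 1 N), stand carries none (under 0.2 N); stem within 4 mm of the hole axis at the plate, tip within 6.5 mm, tilt under 0.08 rad, tip 17.5 to 47.5 mm above the beaker floor (halfway +-15 mm), still (under 15 mm/s, 0.15 rad/s) (horizontal distance between probe_mid and guide below 0.004 m and horizontal distance between probe_tip and guide below 0.0065 m and angle between probe's own z axis and vertical below 0.08 rad and z of probe_tip in the frame of beaker_floor between 0.0175 and 0.0475 m and contact force between the fingers and probe above 1 N and contact force between probe and stand below 0.2 N and linear speed of probe below 0.015 m/s and angular speed of probe below 0.15 rad/s); the arm keeps its last pose, push and grip.
It fails at once if the probe touches the stand: hole wall, guide plate or beaker (more than 0.3 N) (contact force between probe and stand above 0.3 N).
It fails at once if a bystander bottle or flask is moved more than 20 mm or tipped (distance of any of reagent_bottle, flask, dropper_bottle from where it was at the start of the episode above 0.02 m or angle between any of reagent_bottle, flask, dropper_bottle's own z axis and vertical above 0.3 rad).
It also fails if it takes over 45 s, if anything falls off the work surface, if the arm or the gripper's body presses on something with over 40 N, if the wrist force passes 120 N, or if a joint passes its speed limit or range.

### The arm

A 6-joint arm with a two-finger parallel gripper is mounted at the origin on the work surface. World frame = base frame: x ahead of the robot, y to its left, z up, the work surface at z = 0. Lengths are in m, angles in degrees, forces in N, time in s.
With the tool pointing down it reaches from about 0.4 to 0.825 m from the base axis. Payload 7 kg.
Tool frame: the origin (TCP) lies between the finger pads; the fingertips stand 19 mm ahead of it and the grasp point (between the pads) is the TCP; x points along the fingers, y is the direction in which the jaws open and shut, and the axes are right-handed (so a half turn about x gives the same grasp; the last joint's range is limited). The gripper opens to 88 mm and grips with 3 to 60 N. Pads are 19 mm wide; open, the fingers measure 130 mm over their backs; the gripper's body (78 mm by 193 mm) begins 47 mm behind the grasp point.
Start: joints at [88.413, 20.546, 0.682, 0, -70.136, -16.507], TCP at [0.21, 0.642, 0.206] pointing down, gripper open.
Joint ranges: [-176.03, 176.03], [-82.01, 121.73], [-58.28, 71.71], [-173.87, 95.51], [-174.79, -0.11], [-173.66, 173.66]. Speed limits (degrees/s): [136.94, 136.94, 172.46, 180, 180, 180].

### API

Orientations are given as [roll, pitch, yaw] about the fixed x, y, z axes, in that order (R = Rz(yaw) Ry(pitch) Rx(roll)).
In Python, from plant import * gives the robot as it stands.
- The arm moves only by the tool step_arm, never from a script. Its argument "steps" is a list of rows, each a list of 2 entries, a list of its own where there are three numbers: the shift along the tool's x, y, z in units of 0.02 m (1.0 is 0.02 m), then the turn about the tool's x in units of 6 degrees (1.0 is 6 degrees). A call has 1 to 20 rows; each row shifts and turns the commanded pose from where the row before left it, along the tool's axes as they then stand; what a row does not reach is not made up. A row lasts 1/12 s, in which the tool goes at most 41.7 mm and 7.16 degrees, less where a joint would pass 70% of its speed; a pose out of reach is approached as far as the arm can. A call with a number of a shift or a turn outside -1 to 1 is refused whole. A call with a gripper value outside its range is refused whole. "fingers" is the closure, from 0 (fully open) to 1 (shut), set as the call begins (left out, the last holds). The fingers move at their own pace and stop on an object; "grip_force" is the grip in N (left out, the last holds). Time passes only in rows, so rows that do not move let the fingers close. It gives the time, the measured TCP pose, the force and the opening at its end, in the units of the state.
- get_state(): the state, without advancing time (a new reading comes with each control period).
- capture(name): name is "scene" or "top" or "wrist"; returns the picture (480x640x3 uint8, blue, green, red); there is no depth.
- camera_model(name): a dict with "intrinsics" (3x3 intrinsics, pixels), "rvec" (rotation vector, rad) and "tvec" (3), from world to camera coordinates, as OpenCV has them. Camera axes: x right, y down, z forward; pixel columns grow to the right and rows downward; lengths in m; the calibration is good to about 2 mm. The wrist camera is an equidistant fisheye: a pixel r from the principal point sees the ray r / f radians off the axis. A picture is of the moment at which its call begins: read the wrist's pose just before it. camera_model takes no time and is no camera call; for the wrist camera it gives the pose at the moment of the call.
- close_job(): hands the job in, once; it reports no verdict.
The state is a dict: "time_s": time; "joints": joint angles; "qd": joint speeds; "joint_torque": joint torques, N m; "tcp_pos": TCP position; "eef_rot": TCP orientation; "contact_force": force on the tool from outside, world axes, zero at the start; "moment": the same for the moment, N m; "gripper_width": finger opening in m.
Only numpy, scipy, OpenCV 4.12 (cv2) and the standard library are available. Lean on these libraries where they do the work, as an engineer would, in place of code of your own. Each camera call takes 0.05 s, during which the arm holds its last target.

## Working session

There is one attempt and no reset: what is moved stays moved. The work goes in short steps, Python scripts to look and compute and a tool call to move; the robot and the scene stay as the last step left them, time stands still between calls to the robot, and variables do not carry over. Pictures are saved under pics/ and viewed, and the job is handed in when it is done.

Besides the shell and the picture viewer there is one more tool, called after "Emit:" by a JSON object that holds its "api" and its "payload", one argument or row to a line. step_arm: Moves the arm, as the interface text tells. Its arguments: {"type":"object","properties":{"steps":{"type":"array","items":{"type":"array"}},"fingers":{"type":"number"},"grip_force":{"type":"number"}},"required":["steps"]}

```bash
mkdir -p pics
python3 - <<'E'
from plant import *
import cv2
print(get_state())
for n in ("scene","top","wrist"):
    m=camera_model(n); print(n,m)
    cv2.imwrite(f"pics/{n}0.png",capture(n))
E
```

```text
{'time_s': 0.0, 'joints': array([ 8.84136316e+01,  2.05915215e+01,  6.34623109e-01, -2.04641501e-02,
       -7.01361496e+01, -1.65060803e+01]), 'qd': array([-0.01599666, -0.02336621, -0.0326315 , -0.04975512, -0.0032021 ,
       -0.00543422]), 'joint_torque': array([-3.40914403e-04, -5.82726824e+01,  2.93048269e+01,  6.99672773e+00,
        6.92003465e-03, -1.63108357e-04]), 'tcp_pos': array([0.20949511, 0.64112092, 0.20522711]), 'eef_rot': array([  94.82632248,   89.90498344, -103.27309524]), 'contact_force': array([-0.50902434, -0.50561597, -0.67293319]), 'moment': array([-0.01185187,  0.03633947, -0.03510791]), 'gripper_width': 0.08732345008810138}
scene {'intrinsics': array([[596.63439998,   0.        , 322.60187946],
       [  0.        , 596.63439998, 230.17970578],
       [  0.        ,   0.        ,   1.        ]]), 'rvec': array([ 1.66780215,  1.65812367, -0.82003639]), 'tvec': array([-0.02986639, -0.29154443,  1.99553033])}
top {'intrinsics': array([[473.88839948,   0.        , 317.56977567],
       [  0.        , 473.88839948, 241.19798635],
       [  0.        ,   0.        ,   1.        ]]), 'rvec': array([ 2.12205693, -2.13284451,  0.19508946]), 'tvec': array([0.01478458, 0.66299161, 1.29598033])}
wrist {'intrinsics': array([[371.64829954,   0.        , 325.28394054],
       [  0.        , 371.64829954, 245.08570775],
       [  0.        ,   0.        ,   1.        ]]), 'rvec': array([-1.73578801,  2.39269041,  0.33911718]), 'tvec': array([ 0.67542832, -0.03405996,  0.39181649])}
```

View pics/scene0.png

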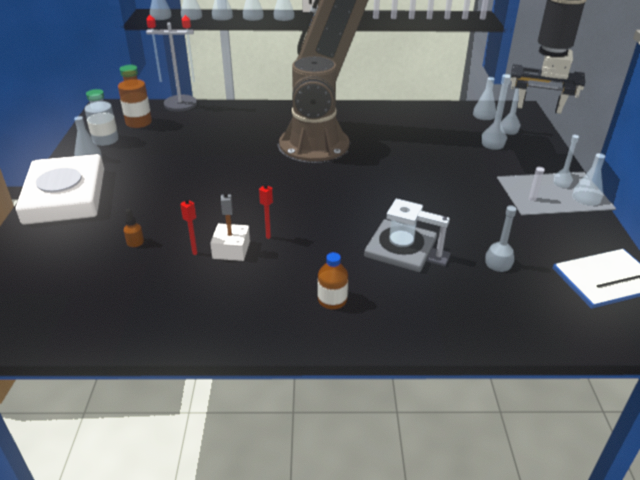

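View pics/top0.png

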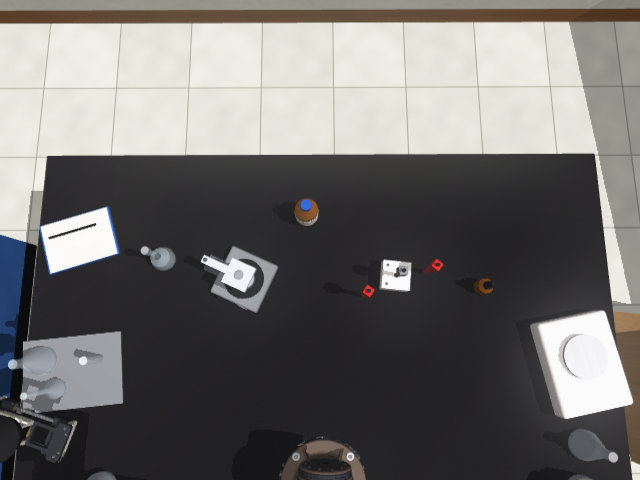

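View pics/wrist0.png

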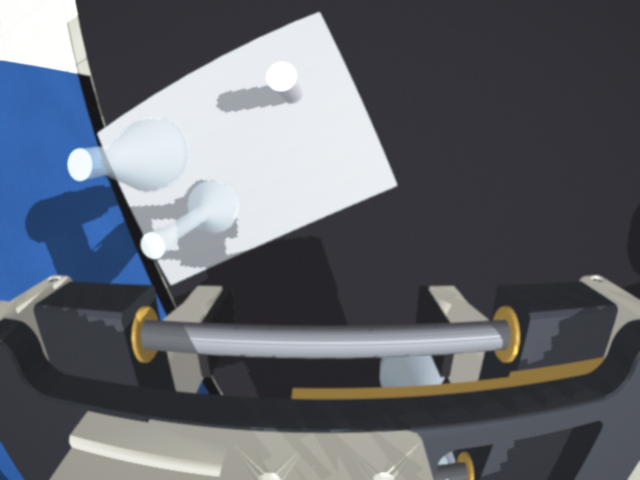

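The scene and top views show the block with the grey probe (top view about (397,273)), red decoys either side, and the stand with its plate (about (240,275)). I'll zoom in next.

```bash
cat > h.py <<'E'
import numpy as np, cv2
from plant import *
def ray(m,uv,fish=False):
    K=m["intrinsics"];R=cv2.Rodrigues(np.array(m["rvec"]))[0];t=np.array(m["tvec"]).reshape(3)
    x=(uv[0]-K[0,2])/K[0,0];y=(uv[1]-K[1,2])/K[1,1]
    if fish:
        th=np.hypot(x,y); d=np.array([x/th*np.sin(th),y/th*np.sin(th),np.cos(th)]) if th>1e-9 else np.array([0,0,1.])
    else: d=np.array([x,y,1.])
    d=d/np.linalg.norm(d)
    return -R.T@t, R.T@d
def onz(m,uv,z,fish=False):
    c,d=ray(m,uv,fish); return c+d*(z-c[2])/d[2]
def proj(m,P,fish=False):
    K=m["intrinsics"];R=cv2.Rodrigues(np.array(m["rvec"]))[0];t=np.array(m["tvec"]).reshape(3)
    p=R@np.array(P)+t
    if fish:
        th=np.arctan2(np.hypot(p[0],p[1]),p[2]);r=th/np.hypot(p[0],p[1]);x,y=p[0]*r,p[1]*r
    else: x,y=p[0]/p[2],p[1]/p[2]
    return np.array([K[0,0]*x+K[0,2],K[1,1]*y+K[1,2]])
E
python3 - <<'E'
import cv2,numpy as np
t=cv2.imread('pics/top0.png');s=cv2.imread('pics/scene0.png')
a=cv2.resize(t[245:305,355:455],None,fx=7,fy=7,interpolation=cv2.INTER_NEAREST)
b=cv2.resize(t[240:320,195:295],None,fx=7,fy=7,interpolation=cv2.INTER_NEAREST)
cv2.imwrite('pics/za.png',a);cv2.imwrite('pics/zb.png',b)
E
```

```text
(no output)
```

View pics/za.png

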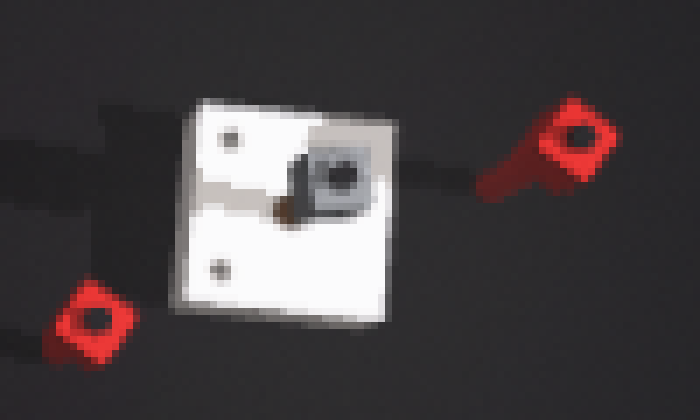

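View pics/zb.png

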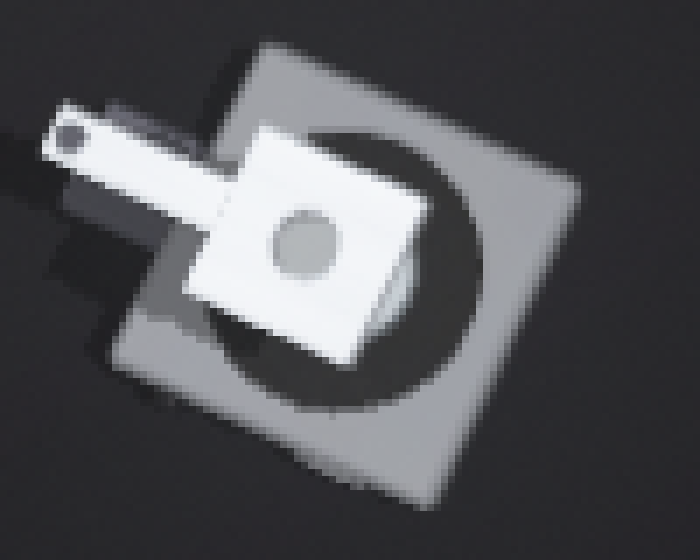

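Run:
```python
from h import *
m=camera_model("top");s=camera_model("scene")
A=lambda u,v:(355+(u+.0)/7-.5,245+v/7-.5)
B=lambda u,v:(195+u/7-.5,240+v/7-.5)
print("stub top",onz(m,A(342,172),.173))
for p in [(303,147),(375,147),(372,213),(303,213)]: print("grip",onz(m,A(*p),.163))
for p in [(203,100),(398,121),(383,323),(182,308)]: print("block",onz(m,A(*p),.05))
print("hole",onz(m,B(307,244),.124))
for p in [(265,125),(430,205),(347,365),(183,288)]: print("plate",onz(m,B(*p),.124))
print("post",onz(m,B(72,137),.127))
print("red",onz(m,A(580,136),.17),onz(m,A(96,320),.17))
for n,P,uv in[("hole",onz(m,B(307,244),.124),0),("stub",onz(m,A(342,172),.173),0)]: print(n,proj(s,P))
print("bottle",onz(m,(306,205),.13),"flask",onz(m,(163,260),.03),"dropper",onz(m,(487,285),.1))
st=get_state();M=camera_model("wrist");R=cv2.Rodrigues(M["rvec"])[0]
from scipy.spatial.transform import Rotation as Ro
T=Ro.from_euler('xyz',st['eef_rot'],degrees=True).as_matrix()
print(T); print("cam in tool",T.T@(-R.T@M["tvec"]-st['tcp_pos']), T.T@R.T)
s0=cv2.imread('pics/scene0.png')
a=cv2.resize(s0[180:270,170:290],None,fx=6,fy=6,interpolation=cv2.INTER_NEAREST)
b=cv2.resize(s0[190:280,350:460],None,fx=6,fy=6,interpolation=cv2.INTER_NEAREST)
cv2.imwrite('pics/sa.png',a);cv2.imwrite('pics/sb.png',b)
```

```text
stub top [ 0.56784762 -0.21032597  0.173     ]
grip [ 0.57854018 -0.19793786  0.163     ]
grip [ 0.57840515 -0.22486461  0.163     ]
grip [ 0.55365086 -0.22276619  0.163     ]
grip [ 0.55378053 -0.19705424  0.163     ]
block [ 0.61276629 -0.17720055  0.05      ]
block [ 0.60370072 -0.25666921  0.05      ]
block [ 0.5213713  -0.24723842  0.05      ]
block [ 0.52783869 -0.16613109  0.05      ]
hole [0.56175836 0.2251009  0.124     ]
plate [0.60804208 0.24248993 0.124     ]
plate [0.57659636 0.1781227  0.124     ]
plate [0.51531152 0.2086813  0.124     ]
plate [0.54506677 0.27219765 0.124     ]
post [0.60329165 0.31621496 0.127     ]
red [ 0.58123654 -0.29995187  0.17      ] [ 0.5138632  -0.11819626  0.17      ]
hole [404.13365305 208.72944743]
stub [225.55744603 193.32888574]
bottle [0.75164101 0.04288089 0.13      ] flask [0.61528944 0.46050756 0.03      ] dropper [ 0.53185073 -0.45063951  0.1       ]
[[-2.35432684e-04 -3.10649903e-01 -9.50524372e-01]
 [-1.19267805e-03 -9.50523635e-01  3.10649957e-01]
 [-9.99999261e-01  1.20680671e-03 -1.46720991e-04]]
cam in tool [-0.17980192 -0.00101253 -0.07619637] [[ 4.49654097e-04 -2.78706573e-01  9.60376199e-01]
 [ 9.99999797e-01  5.59224985e-04 -3.05915877e-04]
 [-4.51805600e-04  9.60376142e-01  2.78706768e-01]]
```

View pics/sa.png

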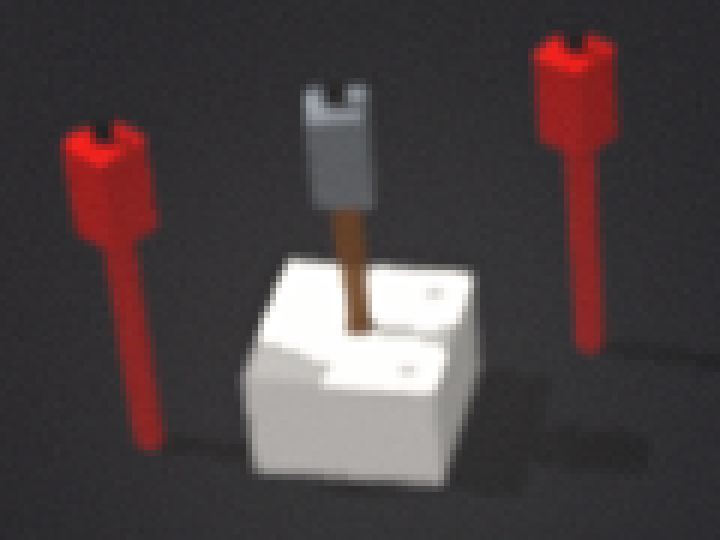

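View pics/sb.png

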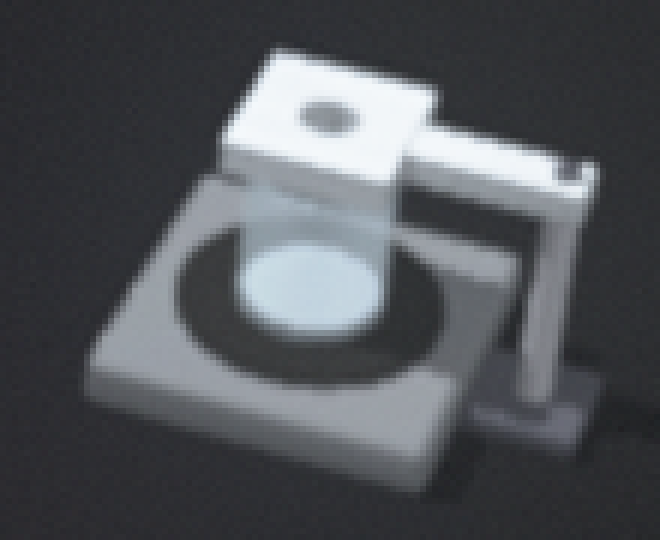

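Probe is at about (0.568, -0.210) and the hole at about (0.562, 0.225). The second view agrees: the hole projects to (404,209) and is seen at (404.5,209). Next I rise, then turn the jaws to lie along world x.

Emit:
{"api": "step_arm", "payload": {
  "steps": [
    [[-1, 0, 0], 0],
    [[-1, 0, 0], 0],
    [[-1, 0, 0], 0],
    [[-1, 0, 0], 0],
    [[-1, 0, 0], 0],
    [[0, 0, 0], 1],
    [[0, 0, 0], 1],
    [[0, 0, 0], 1],
    [[0, 0, 0], 1],
    [[0, 0, 0], 1],
    [[0, 0, 0], 1],
    [[0, 0, 0], 1],
    [[0, 0, 0], 1],
    [[0, 0, 0], 1],
    [[0, 0, 0], 1],
    [[0, 0, 0], 1],
    [[0, 0, 0], 1],
    [[0, 0, 0], 0]
  ],
  "fingers": 0,
  "grip_force": 25
}}

```text
time_s: 1.65
tcp_pos: [0.2096, 0.6414, 0.3057]
eef_rot: [162.8, 90.0, -107.5]
contact_force: [-0.7, -0.7, 0.5]
gripper_width: 0.0875
```

Emit:
{"api": "step_arm", "payload": {
  "steps": [
    [[0, -1, -1], 0],
    [[0, -1, -1], 0],
    [[0, -1, -1], 0],
    [[0, -1, -1], 0],
    [[0, -1, -1], 0],
    [[0, -1, -1], 0],
    [[0, -1, -1], 0],
    [[0, -1, -1], 0],
    [[0, -1, -1], 0],
    [[0, -1, -1], 0],
    [[0, -1, -1], 0],
    [[0, -1, -1], 0],
    [[0, -1, -1], 0],
    [[0, -1, -1], 0],
    [[0, -1, -1], 0],
    [[0, -1, -1], 0],
    [[0, -1, -1], 0],
    [[0, -0.9, -1], 0],
    [[0, 0, -1], 0],
    [[0, 0, -1], 0]
  ]
}}

```text
time_s: 3.32
tcp_pos: [0.5674, 0.2396, 0.3051]
eef_rot: [125.2, 89.9, -144.7]
contact_force: [-0.1, -0.4, -1.4]
gripper_width: 0.0874
```

Emit:
{"api": "step_arm", "payload": {
  "steps": [
    [[0, 0, -1], 0],
    [[0, 0, -1], 0],
    [[0, 0, -1], 0],
    [[0, 0, -1], 0],
    [[0, 0, -1], 0],
    [[0, 0, -1], 0],
    [[0, 0, -1], 0],
    [[0, 0, -1], 0],
    [[0, 0, -1], 0],
    [[0, 0, -1], 0],
    [[0, 0, -1], 0],
    [[0, 0, -1], 0],
    [[0, 0, -1], 0],
    [[0, 0, -1], 0],
    [[0, 0, -1], 0],
    [[0, 0, -1], 0],
    [[0, 0, -1], 0],
    [[0, 0, -1], 0],
    [[0, 0, 0], 0],
    [[0, 0, 0], 0]
  ]
}}

```text
time_s: 4.98
tcp_pos: [0.5659, -0.1197, 0.306]
eef_rot: [69.0, 90.0, 159.0]
contact_force: [-1.1, -0.8, -0.8]
gripper_width: 0.0876
```

Run:
```python
from h import *
st=get_state();print(st['time_s'],st['tcp_pos'],st['eef_rot'],st['joints'])
m=camera_model("wrist");im=capture("wrist");cv2.imwrite("pics/w1.png",im)
np.savez("w1.npz",**m)
for P in [(.568,-.21,.173),(.568,-.21,.008)]: print(proj(m,P,True))
cv2.imwrite("pics/scene1.png",capture("scene"))
```

```text
4.9833 [ 0.56586888 -0.11968654  0.30600916] [ 69.00926302  89.98079153 158.95281622] [ 7.41734673e+00  8.68411578e+00 -2.38681237e+00 -9.32810167e-03
 -7.89459584e+01 -7.47200366e+00]
[324.06783457 121.22352811]
[324.45242665 127.67433218]
```

View pics/w1.png

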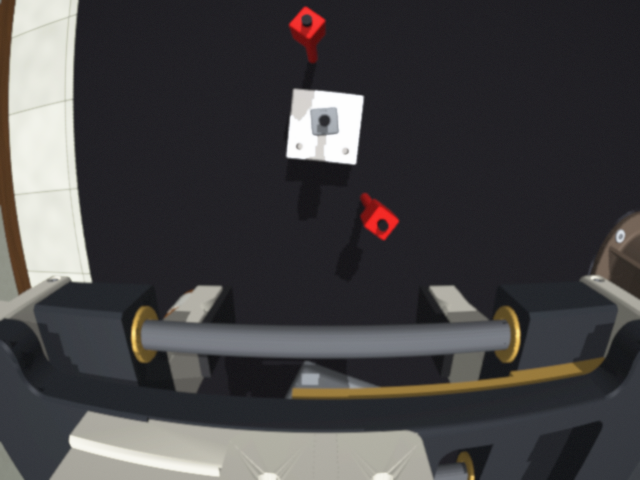

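Run:
```python
from h import *
m=dict(np.load("w1.npz"));im=cv2.imread("pics/w1.png")
x0,y0=280,80
c=im[80:170,280:370]
cv2.imwrite("pics/w1z.png",cv2.resize(c,None,fx=6.6,fy=6.6,interpolation=cv2.INTER_CUBIC))
hsv=cv2.cvtColor(im,cv2.COLOR_BGR2HSV);g=cv2.cvtColor(im,cv2.COLOR_BGR2GRAY)
print(g[100:140:1,324]); print(g[125,300:350])
```

```text
[254 254 254 254 254 254 251 234 193 174 167 171 175 163 131  87  55  46
  46  43  44  44  45  43  44  54  77  97 109 111 111 111 108 104 114 152
 193 210 213 212]
[254 254 254 254 254 254 254 254 254 252 238 197 169 170 174 172 160 140
 123 109  94  76  63  56  54  55  68  94 128 155 169 173 174 173 174 173
 167 166 213 249 253 254 254 254 254 254 254 254 254 254]
```

View pics/w1z.png

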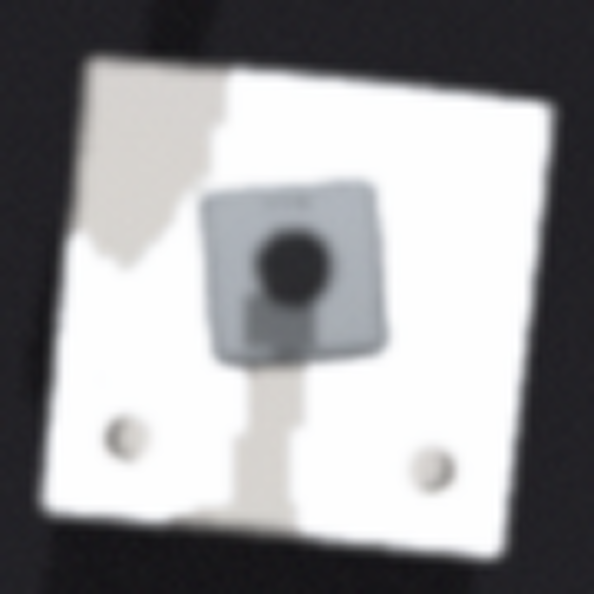

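Run:
```python
from h import *
m=dict(np.load("w1.npz"))
Z=lambda u,v:(280+u/6.6-.5+.0,80+v/6.6-.5)
P=[onz(m,Z(*p),.163,True) for p in [(201,194),(375,181),(388,350),(217,365)]]
for p in P: print(p)
for i in range(4):
    d=P[(i+1)%4]-P[i]; print(np.degrees(np.arctan2(d[1],d[0]))%90,np.linalg.norm(d))
print("c",np.mean(P,0)); print("stub",onz(m,Z(293,267),.173,True))
B=[onz(m,Z(*p),.05,True) for p in [(88,58),(553,105),(503,557),(42,515)]]
print("block",np.mean(B,0),[np.linalg.norm(B[i]-B[i-1]) for i in range(4)])
```

```text
[ 0.5800557  -0.22133346  0.163     ]
[ 0.55757953 -0.2230136   0.163     ]
[ 0.55586711 -0.20070215  0.163     ]
[ 0.57804786 -0.1987387   0.163     ]
4.2750185563630225 0.022538883132518537
4.388867693115529 0.022377062943603962
5.058664143635902 0.022267483198096752
5.078129583177159 0.022683794352624655
c [ 0.56788755 -0.21094698  0.163     ]
stub [ 0.568143   -0.21107113  0.173     ]
block [ 0.56796408 -0.21080692  0.05      ] [np.float64(0.08213246195813674), np.float64(0.08164057652591743), np.float64(0.08141125337348022), np.float64(0.08192055197169885)]
```

Emit:
{"api": "step_arm", "payload": {
  "steps": [
    [[0, -0.1, -1], 0],
    [[0, 0, -1], 0],
    [[0, 0, -1], 0],
    [[0, 0, -1], 0],
    [[0, 0, -0.57], 0],
    [[0, 0, 0], -0.8],
    [[1, 0, 0], 0],
    [[1, 0, 0], 0],
    [[1, 0, 0], 0],
    [[0, 0, 0], 0],
    [[0, 0, 0], 0],
    [[0, 0, 0], 0]
  ]
}}

```text
time_s: 6.08
tcp_pos: [0.569, -0.2102, 0.2475]
eef_rot: [-122.5, 89.9, -27.7]
contact_force: [-0.1, 0.5, 0.6]
gripper_width: 0.0875
```

Run:
```python
from h import *
from scipy.spatial.transform import Rotation as Ro
st=get_state();print(st['time_s'],st['tcp_pos'],st['eef_rot'])
T=Ro.from_euler('xyz',st['eef_rot'],degrees=True).as_matrix();print(T)
m=camera_model("wrist");im=capture("wrist");cv2.imwrite("pics/w2.png",im)
np.savez("w2.npz",**m)
print(T.T@(np.array([.568,-.211,.1405])-st['tcp_pos'])/.02)
print(proj(m,(.568,-.211,.173),True))
st=get_state();print(st['time_s'],st['tcp_pos'])
```

```text
6.0833 [ 0.56900054 -0.21017904  0.24754366] [-122.45694973   89.91223983  -27.68817353]
[[ 1.35630723e-03 -9.96537436e-01 -8.31342266e-02]
 [-7.11720130e-04 -8.31352440e-02  9.96538020e-01]
 [-9.99998827e-01 -1.29244342e-03 -8.22012686e-04]]
[ 5.35213799  0.0601839  -0.03234721]
[328.68764222 245.15034669]
6.1333 [ 0.56917202 -0.21026123  0.24787637]
```

View pics/w2.png

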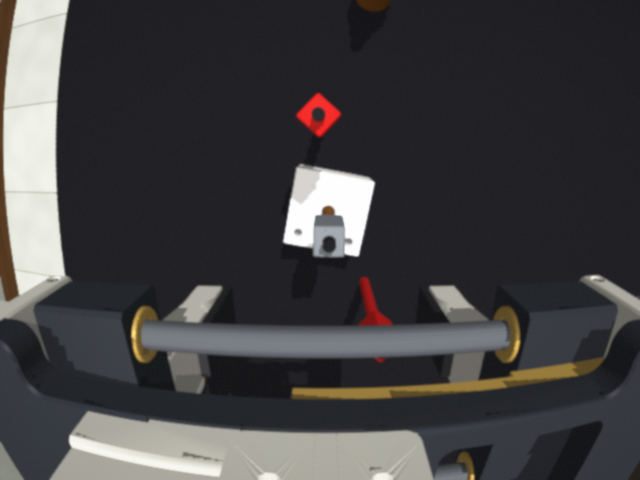

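The stub is seen at (329,244) against a predicted (329,245), and the grip is square to the jaws. Descending.

Emit:
{"api": "step_arm", "payload": {
  "steps": [
    [[1, 0.05, 0], 0],
    [[1, 0, 0], 0],
    [[1, 0, 0], 0],
    [[1, 0, 0], 0],
    [[0.9, 0, 0], 0],
    [[0.45, 0, 0], 0],
    [[0, 0, 0], 0],
    [[0, 0, 0], 0],
    [[0, 0, 0], 0]
  ]
}}

```text
time_s: 6.88
tcp_pos: [0.5684, -0.2107, 0.1409]
eef_rot: [-108.9, 89.9, -14.1]
contact_force: [-0.9, -0.1, -0.2]
gripper_width: 0.0877
```

Run:
```python
from h import *
st=get_state();print(st['time_s'],st['tcp_pos'],st['eef_rot'],st['contact_force'])
m=camera_model("wrist");im=capture("wrist");cv2.imwrite("pics/w3.png",im)
print(proj(m,(.568,-.211,.173),True))
```

```text
6.8833 [ 0.56837761 -0.21067916  0.14086   ] [-108.86146721   89.86283975  -14.13308805] [-0.85534547 -0.05710039 -0.18536389]
[328.93411493 313.25259243]
```

View pics/w3.png

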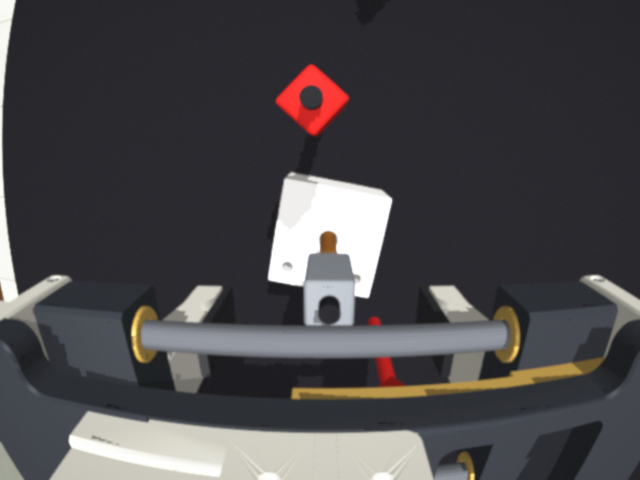

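The stub is at (329,311), centred between the fingers. Closing.

Emit:
{"api": "step_arm", "payload": {
  "steps": [
    [[0, 0, 0], 0],
    [[0, 0, 0], 0],
    [[0, 0, 0], 0],
    [[0, 0, 0], 0],
    [[0, 0, 0], 0],
    [[0, 0, 0], 0],
    [[0, 0, 0], 0],
    [[0, 0, 0], 0],
    [[0, 0, 0], 0],
    [[0, 0, 0], 0],
    [[0, 0, 0], 0],
    [[0, 0, 0], 0]
  ],
  "fingers": 1,
  "grip_force": 25
}}

```text
time_s: 7.93
tcp_pos: [0.5673, -0.2105, 0.1391]
eef_rot: [89.4, 90.0, -175.8]
contact_force: [-0.3, 0.2, -0.3]
gripper_width: 0.0234
```

Emit:
{"api": "step_arm", "payload": {
  "steps": [
    [[-0.4, 0, 0], 0],
    [[-0.6, 0, 0], 0],
    [[-0.8, 0, 0], 0],
    [[-1, 0, 0], 0],
    [[-1, 0, 0], 0],
    [[-1, 0, 0], 0],
    [[-1, 0, 0], 0],
    [[-1, 0, 0], 0],
    [[-1, 0, 0], 0],
    [[-0.7, 0, 0], 0],
    [[0, 0, 0], 0],
    [[0, 0, 0], 0]
  ]
}}

```text
time_s: 8.93
tcp_pos: [0.5674, -0.2104, 0.31]
eef_rot: [-87.8, 89.9, 6.9]
contact_force: [0.2, 0.3, -2.0]
gripper_width: 0.0232
```

Run:
```python
from h import *
st=get_state();print(st)
cv2.imwrite("pics/w4.png",capture("wrist"));cv2.imwrite("pics/s4.png",capture("scene"))
s=cv2.imread("pics/s4.png");cv2.imwrite("pics/s4z.png",cv2.resize(s[120:260,150:330],None,fx=4.2,fy=4.2,interpolation=cv2.INTER_CUBIC))
```

```text
{'time_s': 8.9333, 'joints': array([-1.87472421e+00,  1.11936510e+01,  1.19341527e+00, -1.49835522e-02,
       -7.99042750e+01,  6.58108152e+00]), 'qd': array([ 0.05118377,  1.02899974, -2.28351746, -0.70523721,  0.54384401,
       -0.0588155 ]), 'joint_torque': array([-4.33871790e-02, -4.91228914e+01,  3.27434492e+01,  7.96000242e+00,
       -9.36965458e-02,  4.51329606e-04]), 'tcp_pos': array([ 0.56741939, -0.21037272,  0.30996056]), 'eef_rot': array([-87.79663657,  89.90337774,   6.90710652]), 'contact_force': array([ 0.20764198,  0.32614756, -1.97464467]), 'moment': array([ 0.09936049, -0.02257811, -0.02890315]), 'gripper_width': 0.023189377277319515}
```

View pics/s4z.png

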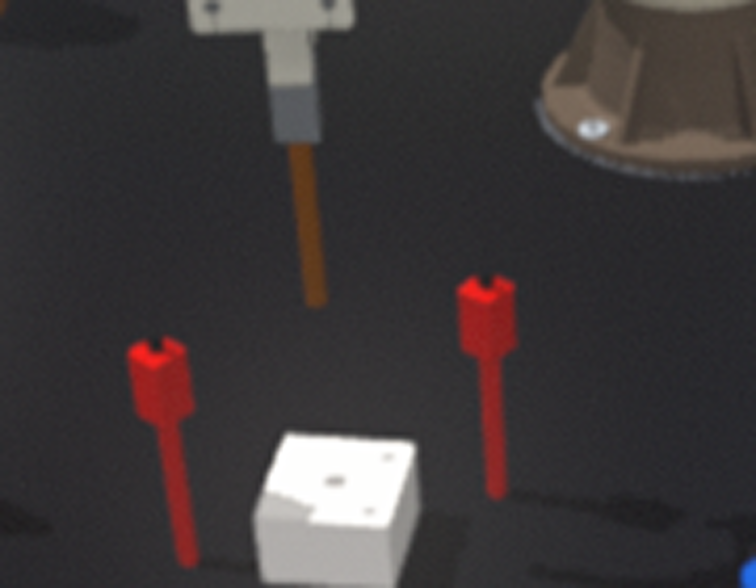

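View pics/w4.png

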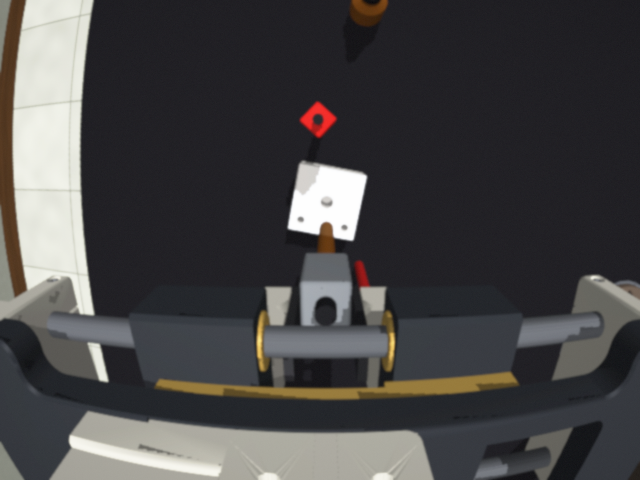

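Emit:
{"api": "step_arm", "payload": {
  "steps": [
    [[0, 0, 0.4], 0],
    [[0, -0.08, 0.8], 0],
    [[0, -0.08, 1], 0],
    [[0, -0.08, 1], 0],
    [[0, -0.08, 1], 0],
    [[0, -0.08, 1], 0],
    [[0, -0.08, 1], 0],
    [[0, -0.08, 1], 0],
    [[0, -0.08, 1], 0],
    [[0, -0.08, 1], 0],
    [[0, -0.08, 1], 0],
    [[0, -0.08, 1], 0],
    [[0, -0.08, 1], 0],
    [[0, -0.08, 1], 0],
    [[0, -0.08, 1], 0],
    [[0, -0.08, 1], 0],
    [[0, -0.08, 1], 0],
    [[0, -0.08, 1], 0],
    [[0, -0.08, 1], 0],
    [[0, -0.08, 1], 0]
  ]
}}

```text
time_s: 10.7
tcp_pos: [0.5652, 0.176, 0.3082]
eef_rot: [111.4, 89.9, -153.8]
contact_force: [-1.0, 0.3, -1.7]
gripper_width: 0.0232
```

Emit:
{"api": "step_arm", "payload": {
  "steps": [
    [[0, 0, 1], 0],
    [[0, 0, 0.8], 0],
    [[0, 0, 0.5], 0],
    [[0, 0, 0.2], 0],
    [[0, 0, 0], 0],
    [[0, 0, 0], 0],
    [[0, 0, 0], 0],
    [[0, 0, 0], 0],
    [[0, 0, 0], 0],
    [[0, 0, 0], 0]
  ]
}}

```text
time_s: 11.53
tcp_pos: [0.5621, 0.224, 0.3093]
eef_rot: [-62.3, 90.0, 32.4]
contact_force: [0.1, -0.1, -0.6]
gripper_width: 0.0232
```

Run:
```python
from h import *
st=get_state();print(st['time_s'],st['tcp_pos'],st['eef_rot'],st['qd'])
m=camera_model("wrist");np.savez("w5.npz",**m)
im=capture("wrist");s=capture("scene");t=capture("top")
for n,i in (("w5",im),("s5",s),("t5",t)): cv2.imwrite(f"pics/{n}.png",i)
cv2.imwrite("pics/s5z.png",cv2.resize(s[110:290,340:470],None,fx=4,fy=4,interpolation=cv2.INTER_CUBIC))
cv2.imwrite("pics/w5z.png",cv2.resize(im[150:330,230:420],None,fx=3.2,fy=3.2,interpolation=cv2.INTER_CUBIC))
print(camera_model("scene")["tvec"])
for z in(.124,.108):print(proj(m,(.5618,.2251,z),True))
```

```text
11.5333 [0.56205904 0.22399476 0.30933383] [-62.30499317  89.98653911  32.35726183] [ 0.09457786  0.11109774  0.12634149 -0.11589196 -0.04117917 -0.10613225]
[-0.02986639 -0.29154443  1.99553033]
[326.76779824 215.96180439]
[326.71252797 212.85282028]
```

View pics/w5z.png

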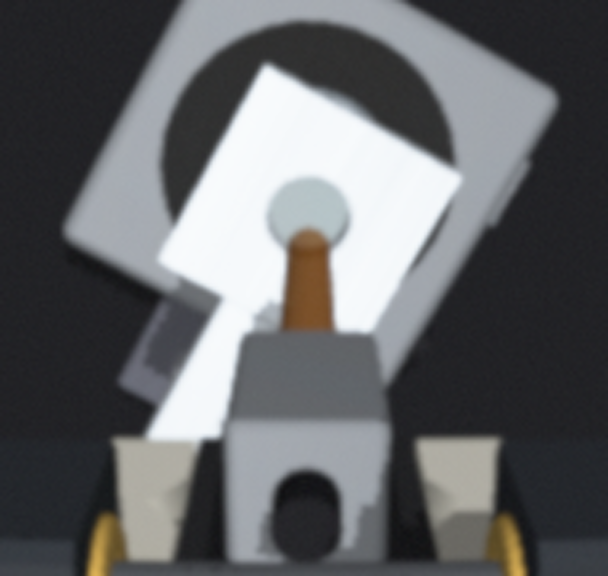

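View pics/s5z.png

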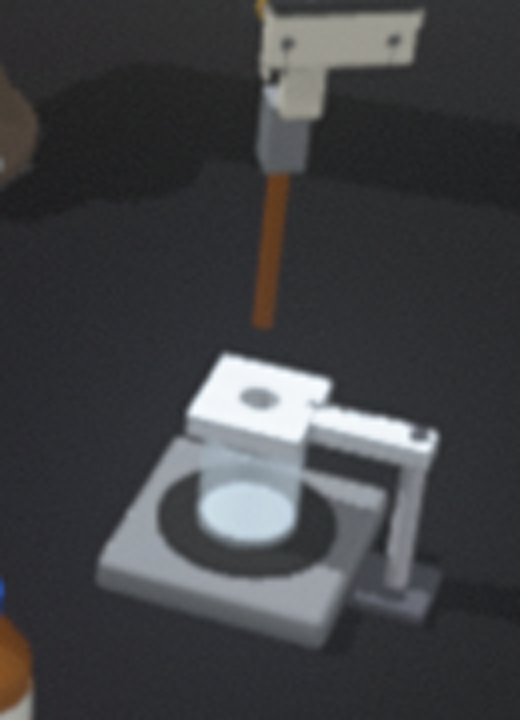

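View pics/t5.png

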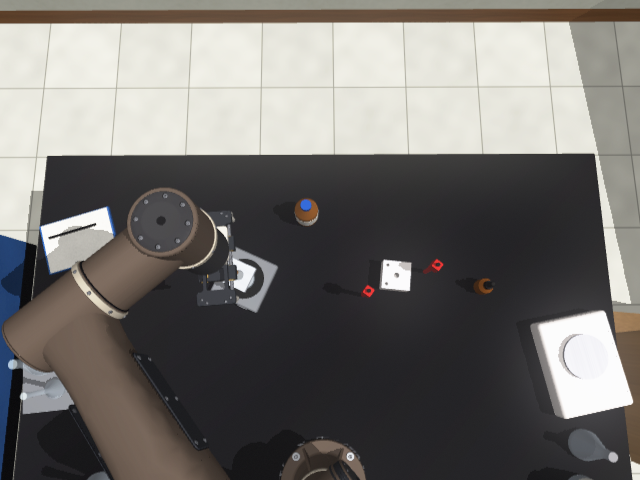

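```bash
cat > stem.py <<'E'
from h import *
def axis(im,box):
    x0,y0,x1,y1=box
    h=cv2.cvtColor(im[y0:y1,x0:x1],cv2.COLOR_BGR2HSV)
    k=((h[...,0]>5)&(h[...,0]<20)&(h[...,1]>110)&(h[...,2]>50)).astype(np.uint8)
    n,l,s,c=cv2.connectedComponentsWithStats(k)
    i=1+np.argmax(s[1:,4]);k=(l==i)
    ys=np.where(k.any(1))[0]; rows=[];
    for y in ys:
        xs=np.where(k[y])[0]; rows.append((xs.mean()+x0,y+y0,len(xs)))
    return np.array(rows)
def run(w,wm,s,sm,wbox,sbox):
    A=axis(w,wbox);B=axis(s,sbox)
    print("wrist rows",A[0],A[-1],"scene",B[0],B[-1])
    pl=[]
    for r,m,f in((A[4:-2],wm,True),(B[2:-3],sm,False)):
        D=np.array([ray(m,p[:2],f)[1] for p in r]);c=ray(m,(300,200),f)[0]
        n=np.linalg.svd(D)[2][2];pl.append((n,n@c,np.abs(D@n).max()))
    d=np.cross(pl[0][0],pl[1][0]);d/=np.linalg.norm(d);d*=np.sign(d[2])
    print("dir",d,"tilt mrad",1e3*d[0]/d[2],1e3*d[1]/d[2],"res",[p[2] for p in pl])
    def at(z):
        M=np.array([pl[0][0],pl[1][0],[0,0,1]]);return np.linalg.solve(M,[pl[0][1],pl[1][1],z])
    return at,A,B
E
python3 - <<'E'
from stem import *
wm=dict(np.load("w5.npz"));sm=camera_model("scene")
w=cv2.imread("pics/w5.png");s=cv2.imread("pics/s5.png")
at,A,B=run(w,wm,s,sm,(300,200,350,260),(395,145,420,200))
print(at(.177),at(.227),at(.29))
print([proj(sm,at(z)) for z in(.17,.177,.18)])
# holes
print("tcp-vert expected",.562,.224)
Z=(230+308/3.2-.5,150+215/3.2-.5)
print("hole wrist",onz(wm,Z,.124,True))
Z=(340+260/4-.5,110+398/4-.5);print("hole scene",Z,onz(sm,Z,.124))
tm=camera_model("top")
# plate white contour in wrist top face
E
```

```text
wrist rows [326. 223.   3.] [326.5 252.   12. ] scene [409. 154.   5.] [405. 191.   3.]
dir [0.00621266 0.00485664 0.99996891] tilt mrad 6.212851213229597 4.8567955722244855 res [np.float64(0.0009793062102141218), np.float64(0.0007015070880174015)]
[0.56279812 0.2222769  0.177     ] [0.56310877 0.22251974 0.227     ] [0.56350018 0.22282572 0.29      ]
[array([404.70660192, 193.38628421]), array([404.98408419, 190.97401208]), array([405.10350536, 189.93583274])]
tcp-vert expected 0.562 0.224
hole wrist [0.5627557  0.22592507 0.124     ]
hole scene (404.5, 209.0) [0.56292545 0.22586857 0.124     ]
```

Run:
```python
from stem import *
wm=dict(np.load("w5.npz"));sm=camera_model("scene")
w=cv2.imread("pics/w5.png");s=cv2.imread("pics/s5.png")
st=None
# tip far edge point in wrist, z of tip
for r in(222.2,222.7,223.2):
    print("tip far edge",onz(wm,(326,r),.177,True))
# wrist hole: upper/left/right edges
g=cv2.cvtColor(w,cv2.COLOR_BGR2GRAY)
print(g[195:226,326]); print(g[214,305:350]); print(g[217,305:350])
gs=cv2.cvtColor(s,cv2.COLOR_BGR2GRAY)
print(gs[203:215,396:414])
# weighted centroid of darkness in scene hole
p=gs[204:214,398:412].astype(float);d=np.clip(215-p,0,None);yy,xx=np.mgrid[204:214,398:412]
c=((d*xx).sum()/d.sum(),(d*yy).sum()/d.sum());print(c,onz(sm,c,.124))
```

```text
tip far edge [0.56310443 0.21967599 0.177     ]
tip far edge [0.56306814 0.22011582 0.177     ]
tip far edge [0.56303182 0.22055591 0.177     ]
[248 248 248 248 248 248 248 248 246 237 215 197 192 192 191 192 193 192
 191 192 191 191 192 192 188 173 149 123 112 108 107]
[248 248 248 247 248 248 247 242 228 207 196 192 192 191 192 192 192 192
 191 191 192 192 193 192 191 192 192 192 192 191 193 192 195 210 228 241
 245 247 247 247 247 246 246 246 247]
[247 247 248 248 248 247 245 233 206 187 188 191 191 192 192 193 193 191
 193 193 192 192 192 192 192 191 192 192 192 193 192 190 184 182 205 233
 244 247 247 246 246 246 247 247 247]
[[244 244 244 244 244 245 245 245 246 246 247 247 246 245 245 244 232 216]
 [244 244 244 244 244 244 244 245 245 246 246 246 246 247 247 248 246 245]
 [245 244 245 245 244 243 242 241 242 243 244 245 246 246 246 246 246 247]
 [245 245 245 244 240 234 227 224 226 230 233 240 244 245 245 246 245 246]
 [246 246 245 241 224 196 179 171 171 177 190 215 232 241 244 245 245 245]
 [246 246 245 233 188 159 151 148 147 146 152 170 197 225 241 245 245 245]
 [245 246 244 226 177 151 150 148 146 141 142 155 169 197 235 245 245 245]
 [244 245 244 234 203 168 157 150 147 141 140 157 171 198 233 244 245 245]
 [244 245 245 243 235 218 193 169 159 150 152 176 199 223 241 245 246 246]
 [245 245 245 245 244 241 233 219 208 202 204 221 232 242 245 246 246 246]
 [247 246 246 246 246 246 245 244 243 242 242 243 244 246 246 246 245 246]
 [246 247 247 247 247 247 246 246 247 246 246 245 246 245 245 245 245 245]]
(np.float64(404.2768575485092), np.float64(209.1590156176053)) [0.56361203 0.22523454 0.124     ]
```

Emit:
{"api": "step_arm", "payload": {
  "steps": [
    [[0, 0, 0.08], 0],
    [[0.5, 0, 0], 0],
    [[0.7, 0, 0], 0],
    [[0.5, 0, 0], 0],
    [[0.3, 0, 0], 0],
    [[0.1, 0, 0], 0],
    [[0, 0, 0], 0],
    [[0, 0, 0], 0],
    [[0, 0, 0], 0],
    [[0, 0, 0], 0]
  ]
}}

```text
time_s: 12.52
tcp_pos: [0.5621, 0.2263, 0.2678]
eef_rot: [-63.2, 89.9, 31.5]
contact_force: [0.6, -1.0, -1.6]
gripper_width: 0.0235
```

Run:
```python
from stem import *
st=get_state();print(st['time_s'],st['tcp_pos'],st['eef_rot'])
wm=camera_model("wrist");np.savez("w6.npz",**wm)
w=capture("wrist");s=capture("scene");sm=camera_model("scene")
cv2.imwrite("pics/w6.png",w);cv2.imwrite("pics/s6.png",s)
cv2.imwrite("pics/s6z.png",cv2.resize(s[130:250,350:460],None,fx=5,fy=5,interpolation=cv2.INTER_CUBIC))
cv2.imwrite("pics/w6z.png",cv2.resize(w[170:270,270:380],None,fx=6,fy=6,interpolation=cv2.INTER_CUBIC))
at,A,B=run(w,wm,s,sm,(300,180,350,260),(395,160,420,205))
zt=st['tcp_pos'][2]-.132;print(zt,at(zt))
```

```text
12.5167 [0.56207515 0.22630036 0.26779982] [-63.19896088  89.94166257  31.51142865]
wrist rows [326. 223.   3.] [326. 252.  13.] scene [408. 169.   1.] [404.5 204.    2. ]
dir [ 0.01027517 -0.00356072  0.99994087] tilt mrad 10.275773067076901 -3.5609312638872845 res [np.float64(0.0015487813937171914), np.float64(0.0006603487454922977)]
0.13579982385899936 [0.56271285 0.22486012 0.13579982]
```

View pics/w6z.png

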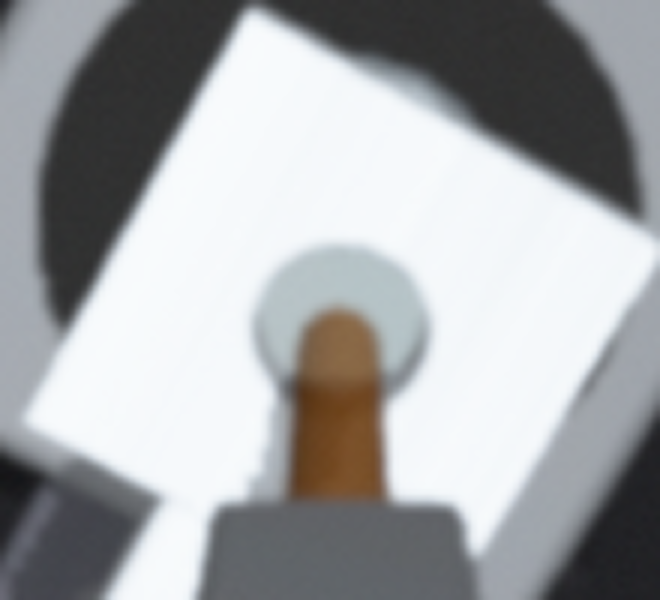

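View pics/s6z.png

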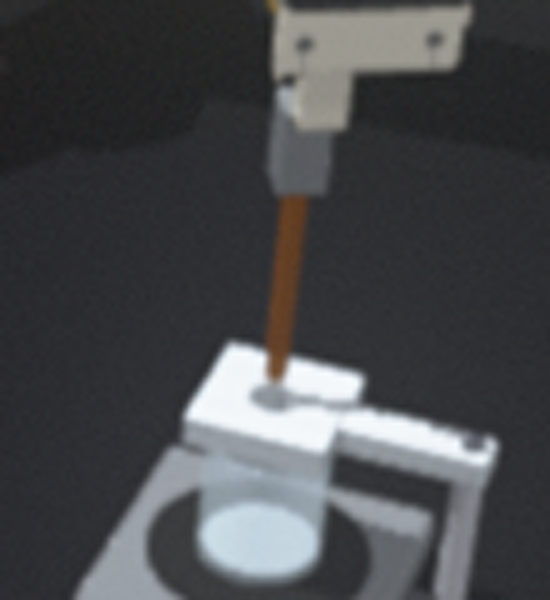

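Run:
```python
from stem import *
wm=dict(np.load("w6.npz"))
Z=lambda u,v:(270+u/6-.5+.08,170+v/6-.5+.08)
g=cv2.cvtColor(cv2.imread("pics/w6.png"),cv2.COLOR_BGR2GRAY)
print(g[205:232,326]);print(g[223,305:348]);print(g[230,305:348])
for n,p,z in (("hole top",(341,244),.124),("hole L",(253,328),.124),("hole R",(430,328),.124),("tip top",(339,305),.1358),("tip L",(299,348),.1358),("tip R",(379,348),.1358)):
    print(n,onz(wm,Z(*p),z,True))
```

```text
[247 248 248 247 243 226 199 191 191 192 191 192 192 191 187 173 149 123
 110 108 110 109 109 109 111 110 108]
[247 248 248 247 247 243 228 197 183 188 192 192 192 191 186 173 153 132
 118 110 109 110 113 116 122 139 159 177 187 191 192 191 192 189 185 184
 204 231 243 246 247 247 246]
[248 248 248 248 248 247 245 232 203 175 168 175 179 167 134 107  99 102
 103 106 109 110 110 110 110 109 110 120 145 174 182 174 154 142 160 200
 232 243 246 246 246 246 247]
hole top [0.56356256 0.21374847 0.124     ]
hole L [0.5755638  0.22751688 0.124     ]
hole R [0.54929219 0.22533154 0.124     ]
tip top [0.56331882 0.22037876 0.1358    ]
tip L [0.56852419 0.22716366 0.1358    ]
tip R [0.55706173 0.22621071 0.1358    ]
```

In the wrist view the tip centre (.5628,.2264) sits on the hole centre (.5625,.2267), and the tilt is about 0.01 rad. Lowering partway, then I'll check.

Emit:
{"api": "step_arm", "payload": {
  "steps": [
    [[0.2, 0, 0.02], 0],
    [[0.3, 0, 0], 0],
    [[0.3, 0, 0], 0],
    [[0.3, 0, 0], 0],
    [[0.2, 0, 0], 0],
    [[0, 0, 0], 0],
    [[0, 0, 0], 0],
    [[0, 0, 0], 0],
    [[0, 0, 0], 0]
  ]
}}

```text
time_s: 13.37
tcp_pos: [0.562, 0.2267, 0.2415]
eef_rot: [-65.5, 90.0, 29.2]
contact_force: [-0.1, 0.1, -1.7]
gripper_width: 0.0232
```

```bash
cat > chk.py <<'E'
import sys
from stem import *
n=sys.argv[1]
st=get_state();print(st['time_s'],st['tcp_pos'],st['eef_rot'],st['contact_force'])
wm=camera_model("wrist");np.savez(n+".npz",**wm)
w=capture("wrist");s=capture("scene")
cv2.imwrite(f"pics/w{n}.png",w);cv2.imwrite(f"pics/s{n}.png",s)
a=cv2.resize(w[170:270,270:370],None,fx=4,fy=4,interpolation=cv2.INTER_CUBIC)
b=cv2.resize(s[150:250,350:450],None,fx=4,fy=4,interpolation=cv2.INTER_CUBIC)
cv2.imwrite(f"pics/z{n}.png",np.hstack([a,b]))
E
python3 chk.py 7
```

```text
13.3667 [0.56198354 0.22668594 0.24150921] [-65.46392984  89.96615252  29.2471468 ] [-0.10105469  0.12342415 -1.74037863]
```

View pics/z7.png

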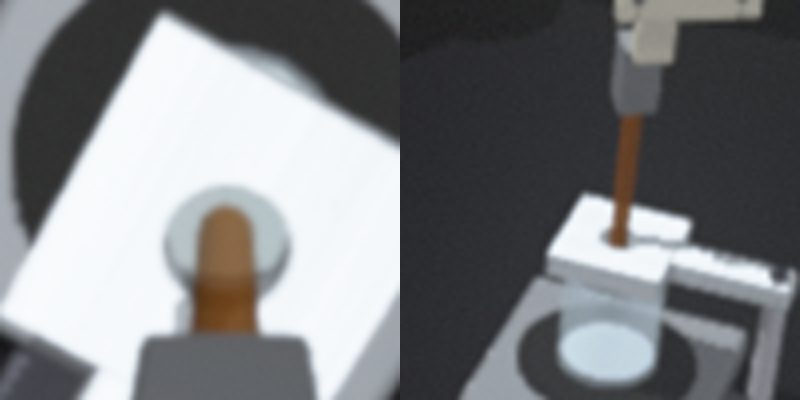

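Run:
```python
from stem import *
wm=dict(np.load("7.npz"))
Z=lambda u,v:(270+u/4-.38,170+v/4-.38)
for n,p,z in (("hole top",(227,187),.124),("hole L",(164,243),.124),("hole R",(290,243),.124),("tip top",(227,205),.1095),("stem L",(199,250),.1095),("stem R",(256,250),.1095)):
    print(n,onz(wm,Z(*p),z,True))
s=cv2.imread("pics/s7.png");sm=camera_model("scene")
B=axis(s,(395,170,420,225));print(B[::4],B[-3:])
p=np.polyfit(B[3:-3,1],B[3:-3,0],1)
for z in(.1095,.124,.2):
  for y in(.2247,.2257,.2267):
    q=proj(sm,(.5625,y,z));print(z,y,q,np.polyval(p,q[1])-q[0])
```

```text
hole top [0.56349143 0.21411272 0.124     ]
hole L [0.57545191 0.22692507 0.124     ]
hole R [0.54956755 0.22477515 0.124     ]
tip top [0.56287884 0.22106274 0.1095    ]
stem L [0.56808575 0.23149932 0.1095    ]
stem R [0.5557956 0.2304785 0.1095   ]
[[407.5 179.    4. ]
 [407.  183.    5. ]
 [406.5 187.    4. ]
 [406.  191.    5. ]
 [405.5 195.    4. ]
 [405.5 199.    4. ]
 [405.  203.    3. ]
 [404.5 207.    2. ]] [[404.  208.    3. ]
 [404.  209.    3. ]
 [404.5 210.    2. ]]
0.1095 0.2247 [403.48510794 213.68922314] 0.3741401695577906
0.1095 0.2257 [403.88675436 213.68946421] -0.027530726759721347
0.1095 0.2267 [404.28839418 213.68970527] -0.4291950236200819
0.124 0.2247 [404.00734039 208.9010822 ] 0.33808818244745
0.124 0.2257 [404.41135631 208.90136426] -0.06595637351864525
0.124 0.2267 [404.81536555 208.90164631] -0.46999425179410537
0.2 0.2247 [406.84875752 182.84926256] 0.14193274827522373
0.2 0.2257 [407.26566475 182.8497758 ] -0.2750265987781404
0.2 0.2267 [407.68256487 182.85028903] -0.6919788344031872
```

Wrist and scene both put the stem within about 0.5 mm of the hole axis, so I'm finishing the descent.

Emit:
{"api": "step_arm", "payload": {
  "steps": [
    [[0.2, 0, 0], 0],
    [[0.3, 0, 0], 0],
    [[0.4, 0, 0], 0],
    [[0.4, 0, 0], 0],
    [[0.4, 0, 0], 0],
    [[0.3, 0, 0], 0],
    [[0.1, 0, 0], 0],
    [[0, 0, 0], 0],
    [[0, 0, 0], 0],
    [[0, 0, 0], 0],
    [[0, 0, 0], 0],
    [[0, 0, 0], 0],
    [[0, 0, 0], 0]
  ]
}}

```text
time_s: 14.55
tcp_pos: [0.5619, 0.2266, 0.1994]
eef_rot: [-57.9, 90.0, 36.8]
contact_force: [-0.5, 0.2, -2.0]
gripper_width: 0.023
```

```bash
python3 chk.py 8; python3 -c "
from h import *
s=get_state();print(s['qd'],s['gripper_width'])"
```

```text
14.55 [0.56186816 0.22659834 0.19944311] [-57.89094276  89.97364953  36.81495145] [-0.47221735  0.18060512 -2.00927087]
[-0.03931986  0.09006621 -0.07968191  0.00881155  0.02237134  0.10867883] 0.023523701044061648
```

View pics/z8.png

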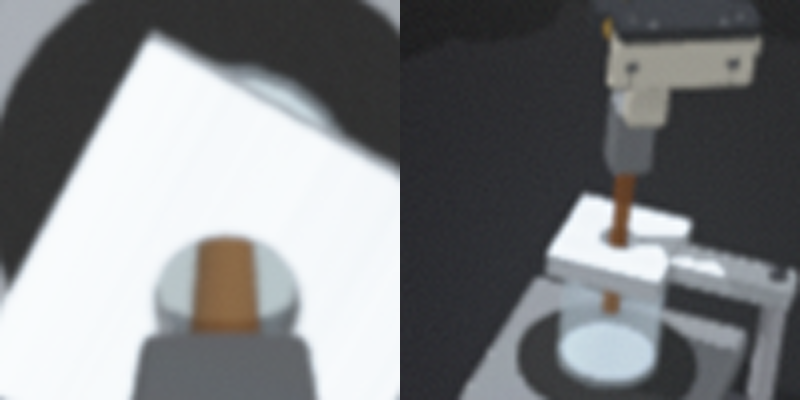

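Run:
```python
from h import *
sm=camera_model("scene")
for z in (.06,.0675,.075): print(z,proj(sm,(.5625,.2257,z)))
print("seen tip end",350+211/4-.5,150+313/4-.5)
st=get_state();print(st['tcp_pos'],st['time_s'])
close_job()
```

```text
0.06 [402.14140185 229.61948941]
0.0675 [402.40142398 227.24623871]
0.075 [402.66300475 224.85876206]
seen tip end 402.25 227.75
[0.56186036 0.22657749 0.19937835] 14.65
the job is handed in; nothing more can be done
```

I gripped the probe by its grey grip at 25 N, lifted it out of the storage block and carried it over the stand. I then lowered its stem in stages through the guide hole and handed the job in at 14.65 s with the probe still held. The interface gives no verdict.

**Centring:** With the tip just inside the hole, the wrist and scene cameras both put the stem within about 0.5 mm of the hole's axis. At full depth the wrist view still showed it centred.

**Tip height:** The scene view put the tip about 66 to 67 mm above the bench. Halfway down the beaker is 67.5 mm.

**Tilt:** The stem leaned about 0.01 rad, measured with the tip just above the hole. I did not measure it again at full depth.

**Steadiness and contact:** The joints were practically still and the gripper opening held steady at about 23 mm. The wrist force showed nothing beyond the probe's weight and noise, so there was no sign of touching the stand.

**Disagreement:** In absolute terms, the cameras' positions for the hole and stem differed by about 1 to 2 mm, which is within the calibration. I centred by comparing stem and hole within the same picture instead.

**Bystanders:** The path stayed clear of the bottles, flask and red look-alikes. I did not take separate measurements of them at the end.

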